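Knock the stand's pin flush and hold the offset lever level above the stand

ROBOT

A 6-joint arm with a two-finger parallel gripper is mounted at the origin on a cart in front of the work surface, level with it; the furniture and walls round the work are solid. World frame = base frame: x ahead of the robot, y to its left, z up, the work surface at z = 0. Lengths are in m, angles in rad, forces in N, time in s.
With the tool pointing down it reaches from about 0.35 to 0.775 m from the base axis. Payload 7.3 kg.
Tool frame: the origin (TCP) lies on the centre line of the jaws, within the pads' length; the fingertips stand 17 mm ahead of it and the grasp point (between the pads) lies 2 mm behind it (robot.tip_extent is the distance from the TCP to the fingertips, in m); z points along the fingers, y is the line along which they close (so a half turn about z gives the same grasp; the last joint's range is limited). The gripper opens to 92 mm and grips with 3 to 60 N. Pads are 19 mm wide; open, the fingers measure 130 mm over their backs; the gripper's body (75 mm by 190 mm) begins 47 mm behind the grasp point.
Start: joints at [1.11, 0.342, 1.524, -0, 1.275, -0.146], TCP at [0.163, 0.499, 0.244] pointing down, gripper open.
Joint ranges: [-2.53, 2.53], [-0.77, 2.02], [0.04, 2.7], [-1, 4.14], [0.28, 2.66], [-3.11, 3.11]. Speed limits (rad/s): [2.57, 2.57, 3.14, 3.14, 3.14, 3.14].

INTERFACE

Orientations are given as [roll, pitch, yaw] about the fixed x, y, z axes, in that order (R = Rz(yaw) Ry(pitch) Rx(roll)).
In Python, from cell import robot gives the robot as it stands.
- The arm moves only by the tool step_arm, never from a script. Its argument "motion" is a list of rows, each a list of 2 entries, a list of its own where there are three numbers: the shift along the tool's x, y, z in units of 60 mm (1.0 is 60 mm), then the turn about the tool's z in rad. In form: [[[x, y, z], spin], ...]. A call has 1 to 10 rows; each row is the pose to reach, as a shift and turn from the pose commanded when the call began, along the tool's axes at that moment; what a row does not reach only later rows make up. A row lasts 1/8 s, in which the tool goes at most 62.5 mm and 10.7 degrees, less where a joint would pass 70% of its speed; a pose out of reach is approached as far as the arm can. A call with a gripper value outside its range is refused whole. "hand" is the closure in counts, from 0 (fully open) to 255 (shut), set as the call begins (left out, the last holds). The fingers move at their own pace and stop on an object; "squeeze" is the grip in N (left out, the last holds). Time passes only in rows, so rows that repeat a pose let the fingers close. It gives the time, the measured TCP pose, the force, the opening and the grip force at its end, in the units of the state.
- robot.observe(): the state, without advancing time (a new reading comes with each control period).
- robot.read_camera(name): name is "side" or "top" or "wrist"; returns a dict with "pixels" (384x512x3 uint8, red, green, blue), "intrinsics" (3x3 intrinsics, pixels), "k1" (the pictures are not rectified: a ray, as slopes to the right and down, at radius r is drawn at 1 + k1 r^2 times it, then the intrinsics apply), "xyz" and "rotation" of the camera in the world; the wrist camera has in their place "T_tool_cam" (4x4, takes a point from camera to tool coordinates, whose origin is the TCP and whose axes are the flange's). Camera axes: x right, y up, looking along -z (the intrinsics and any distortion apply to the point x, -y, -z); pixel columns grow to the right and rows downward; lengths in m; the calibration is good to about 2 mm. A picture is of the moment at which its call begins: read the wrist's pose just before it. There is no depth.
- robot.hand_in(): hands the job in; it is judged then, once.
The state is a dict: "time": time; "qpos": joint angles; "qvel": joint speeds; "joint_efforts": joint torques, N m; "tool_pos": TCP position; "tool_rot": TCP orientation; "contact_force": force on the tool from outside, world axes, zero at the start; "torque": the same for the moment, N m; "opening": finger opening in m; "grip_force": force on a finger pad.
Only numpy, scipy, OpenCV 4.12 (cv2) and the standard library are available. Lean on these libraries where they do the work, as an engineer would, in place of code of your own. Each camera call takes 0.05 s, during which the arm holds its last target. There are 200 camera calls.

TASK

The steel pin sticking up from the assembly stand is in the lever's way: pick up the mallet by its handle, drive the pin down flush with its collar using the mallet head, and put the mallet back on the table clear of the stand. Then lift the steel lever by its balance point and hold it level and still about 5 cm above the top of the stand's post, with its bore over the post and its small end over the arm rest, and finish while still holding it there. Neither your gripper nor the lever may touch the stand or its pin, and the paint tube, the jar and the pumice stone stay where they are.

Things in the scene. Friction and masses are not known exactly. Their poses are not given: they have to be found in the camera images.
- lever: Bare steel offset lever, about 0.45 kg: a thick round boss (diameter 46 mm, 30 mm high, upright through bore of 18 mm), a straight arm 12 mm wide (7 to 23 mm above the underside) and a small round foot (diameter 24 mm, 24 mm high) 135 mm from the bore axis. Origin: on the bore axis at the boss's underside; x along the arm to the foot, z up.
- lever_balance (a point): Balance point of the lever: on the arm's centre line, 42 mm from the bore axis towards the small end (19 mm of bare arm lie between it and the boss), 15 mm above the lever's underside.
- lever_end (a point): Underside of the lever's small foot, on the foot's axis (135 mm along the lever's x).
- stand: Stand screwed to the table: wooden plank 181 x 50 x 16 mm with, in a row, a round steel seat (diameter 42 mm, top at 30 mm) with a post (diameter 14 mm, top at 60 mm), the pin's collar (diameter 24 mm, top at 30 mm) at 70 mm, the arm rest (24 x 42 mm, top at 30, two cheeks to 38 mm) at 135 mm. Origin: under the post, on the table; x from post to rest; plank from x = -28 to 153 mm.
- post_top (a point): Centre of the top of the stand's post, 60 mm above the table; axes as the stand's.
- rest_top (a point): Centre of the arm rest's top face, 30 mm above the table, 135 mm from the post.
- pin_top (a point): Centre of the pin's top; moves with the pin. The pin is a vertical steel rod of diameter 14 mm, its top 18 mm above the collar (48 mm above the table) when fully up, 30 mm above the table when flush.
- pin (a joint): How far the pin has been driven down (m): 0 fully up, 0.018 flush with the collar and at its end stop. It resists with about 7 N of friction plus a light spring of at most 1 N, and stays where it is left.
- mallet: Small mallet, 0.35 kg, standing on one face of its head: an upright brass cylinder (diameter 36 mm, 60 mm high) with a level wooden handle (18 mm square, centre line 30 mm above the lower face) reaching 100 mm from the head's axis. Origin: centre of the lower face; the handle points along -x, z up. It stands by itself when set down on its face.
- mallet_grip (a point): Good grip on the mallet: on the handle's centre line, 34 mm from the head's axis, 30 mm above the lower face. Fixed pots of brushes (rims 130 to 155 mm above the table) stand at the back between the mallet and the lever, from about x = 0.50, y = 0.00 to 0.10 on: carry the mallet over them (lower face at 0.2 m or more).
- paint_tube: Bystander: paint tube, 27 x 100 x 19 mm, lying beyond the stand's rest. Origin under its centre.
- tin_lid_jar: Bystander: small glass jar with a dull metal lid, diameter 51 mm, 41 mm high. Origin under its centre.
- pumice: Bystander: dark pumice stone, 41 x 48 x 24 mm. Origin under its centre.

How it is judged:
On the way, in this order (a step that is already met when the one before it is completed fails the run):
1. the pin is driven down flush with its collar by the mallet head (value of joint pin above 0.015 m), for 0.1 s.
2. the mallet is back on the table, let go and clear of the stand (value of joint pin above 0.015 m and height (world z) of mallet below 0.028 m and contact force between mallet and the fingers below 0.1 N and contact force between mallet and stand below 0.1 N and linear speed of mallet below 0.03 m/s), for 0.3 s.
At the end, for the whole second after the job is handed in: Lever still, held by the gripper alone within 18 mm of its balance point, level within 4.5 deg, underside 25-85 mm above the post top, bore within 12 mm of the post axis, small end within 15 mm of the rest centre; pin within 3 mm of flush; mallet on the table, let go, clear of the stand (all of step 2 and horizontal distance between lever and post_top below 0.012 m and horizontal distance between lever_end and rest_top below 0.015 m and z of lever in the frame of post_top between 0.025 and 0.085 m and angle between lever's own z axis and vertical below 0.08 rad and horizontal distance between the grasp point and lever_balance below 0.018 m and contact force between lever and the fingers above 2 N and contact force between lever and stand below 0.1 N and contact force between lever and mallet below 0.1 N and linear speed of lever below 0.02 m/s and angular speed of lever below 0.15 rad/s); the arm keeps its last pose, push and grip.
It fails at once if the robot itself touches the stand or its pin (contact force between any of the fingers, the arm and stand above 1.5 N).
It fails at once if the lever touches the stand or its pin (contact force between lever and stand above 1 N).
It fails at once if the paint tube is moved by more than 2.5 cm (distance of paint_tube from where it was at the start of the episode above 0.025 m).
It fails at once if the small jar is moved by more than 2.5 cm (distance of tin_lid_jar from where it was at the start of the episode above 0.025 m).
It fails at once if the pumice stone is moved by more than 2.5 cm (distance of pumice from where it was at the start of the episode above 0.025 m).
It also fails if it takes over 64 s, if anything falls off the work surface, if the arm or the gripper's body presses on something with over 40 N, if the wrist force passes 120 N, or if a joint passes its speed limit or range.

## Working session

There is one attempt and no reset: what is moved stays moved. The work goes in short steps, Python scripts to look and compute and a tool call to move; the robot and the scene stay as the last step left them, time stands still between calls to the robot, and variables do not carry over. Pictures are saved under pics/ and viewed, at most 10 in all, crops included, and the job is handed in when it is done.

Besides the shell and the picture viewer there is one more tool, called after "Request:" by a JSON object that holds its "method" and its "body". step_arm: Moves the arm, as the interface text tells. Its arguments: {"type":"object","properties":{"motion":{"type":"array"},"hand":{"type":"number"},"squeeze":{"type":"number"}},"required":["motion"]}

```bash
mkdir -p pics; cat > h.py <<'E'
import numpy as np, cv2
from cell import robot
from scipy.spatial.transform import Rotation as Ro
def snap(name,fn=None):
    s=robot.observe(); c=robot.read_camera(name)
    if 'T_tool_cam' in c:
        T=np.eye(4);T[:3,:3]=Ro.from_euler('xyz',s['tool_rot']).as_matrix();T[:3,3]=s['tool_pos']
        M=T@np.array(c['T_tool_cam']);c['xyz']=M[:3,3];c['rotation']=M[:3,:3]
    c['xyz']=np.array(c['xyz']);c['rotation']=np.array(c['rotation']);c['K']=np.array(c['intrinsics'],float)
    if fn: cv2.imwrite('pics/'+fn,cv2.cvtColor(np.array(c['pixels']),cv2.COLOR_RGB2BGR))
    return c
def ray(c,uv):
    d=np.array([c['k1'],0,0,0,0],float)
    p=cv2.undistortPoints(np.array(uv,float).reshape(-1,1,2),c['K'],d).reshape(-1,2)
    return np.c_[p[:,0],-p[:,1],-np.ones(len(p))]@c['rotation'].T
def onz(c,uv,z):
    r=ray(c,uv);return c['xyz']+r*((z-c['xyz'][2])/r[:,2:3])
def proj(c,P):
    q=(np.array(P,float).reshape(-1,3)-c['xyz'])@c['rotation'];q=q*[1,-1,-1]
    return cv2.projectPoints(q,np.zeros(3),np.zeros(3),c['K'],np.array([c['k1'],0,0,0,0],float))[0].reshape(-1,2)
E
python3 - <<'E'
from h import *
for n in('top','side'):
    c=snap(n,n+'1.png');print(n,c['xyz'],c['K'][0,0],c['k1'],c['rotation'].round(2).tolist())
s=robot.observe();print(s)
E
```

```text
top [0.40670738 0.2033449  0.92239919] 400.3671218454611 0.016629840497592904 [0.12, 0.04, -1.6]
side [ 0.24414105 -0.55376931  0.83235744] 466.1433042728626 -0.0741582494723345 [0.81, 0.02, -0.34]
{'time': 0.1, 'qpos': array([ 1.10997386e+00,  3.42643155e-01,  1.52489236e+00,  5.53050079e-06,
        1.27537218e+00, -1.46003160e-01]), 'qvel': array([ 3.45804128e-04, -7.59275872e-04, -3.60287487e-03,  1.70598602e-04,
        5.93990001e-05,  5.55651632e-04]), 'joint_efforts': array([ 1.73279925e-03, -4.32006025e+01, -2.44696909e+01,  7.17579480e-02,
        5.25363476e-02, -9.31564756e-06]), 'tool_pos': array([0.16239907, 0.4989158 , 0.24312974]), 'tool_rot': array([-3.14029237e+00, -1.96551939e-04,  2.82677161e+00]), 'contact_force': array([0.36250656, 0.18491466, 0.13629967]), 'torque': array([ 0.03861085, -0.02811299,  0.03666975]), 'grip_force': 0.0, 'opening': 0.09183110842048925}
```

```bash
sed -i "s/c\['rotation'\]=np.array(c\['rotation'\])/R_=np.array(c['rotation']);c['rotation']=R_ if R_.ndim==2 else Ro.from_euler('xyz',R_).as_matrix()/" h.py
```

```text
(no output)
```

View pics/top1.png

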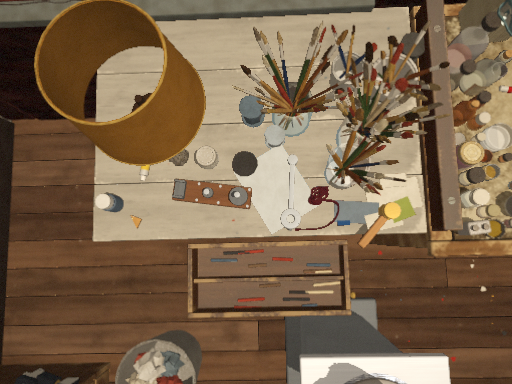

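View pics/side1.png

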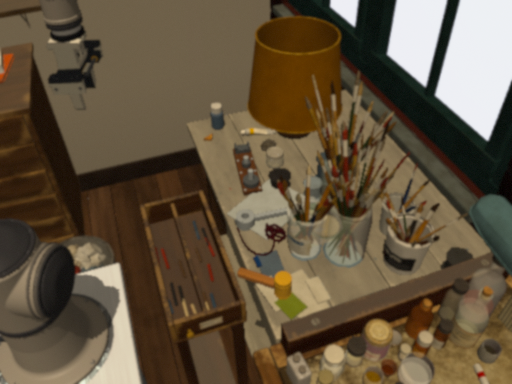

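Top view: stand with rest (180,188), pin (207,191), seat/post (238,196); lever boss (290,218), foot (292,160); mallet head (393,210), handle to lower left (368,240). Zoom and rough measurement next.

```bash
python3 - <<'E'
from h import *
c=snap('top')
im=cv2.cvtColor(np.array(c['pixels']),cv2.COLOR_RGB2BGR)
a=cv2.resize(im[145:245,130:290],None,fx=5,fy=5,interpolation=cv2.INTER_CUBIC)
cv2.imwrite('pics/cropA.png',a)
for n,uv,z in [('rest',(180,188),.03),('pin',(207,191),.048),('post',(238,196),.06),('boss',(290,218),.03),('foot',(292,160),.024),('mallet',(393,210),.06),('handle end',(362,244),.039),('jar',(206,157),.04),('dark',(244,163),.02),('dark2',(180,157),.02),('tube',(145,172),.01)]:
    print(n,onz(c,[uv],z).round(3))
hsv=cv2.cvtColor(im,cv2.COLOR_BGR2HSV)
m=cv2.inRange(hsv,(20,150,150),(30,255,255));m[:190]=0;m[:,:350]=0;m[230:]=0
M=cv2.moments(m,True);print(M['m00'],M['m10']/M['m00'],M['m01']/M['m00'])
print(hsv[210,393],hsv[230,373])
E
```

```text
rest [[0.526 0.415 0.03 ]]
pin [[0.515 0.351 0.048]]
post [[0.501 0.281 0.06 ]]
boss [[0.452 0.169 0.03 ]]
foot [[0.584 0.16  0.024]]
mallet [[ 0.461 -0.049  0.06 ]]
handle end [[0.391 0.016 0.039]]
jar [[0.594 0.354 0.04 ]]
dark [[0.581 0.27  0.02 ]]
dark2 [[0.6   0.418 0.02 ]]
tube [[0.569 0.502 0.01 ]]
142.0 437.8732394366197 216.49295774647888
[ 21 147 249] [ 15 151 205]
```

View pics/cropA.png

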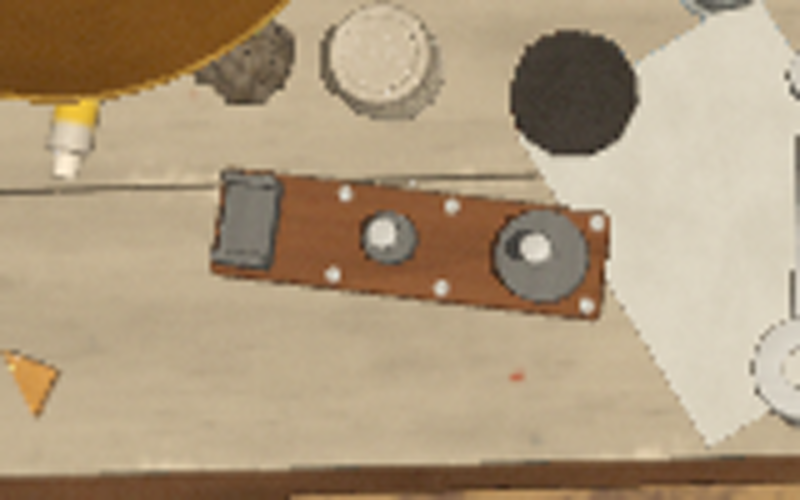

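Crop: post top (237.2,194.4), pin (206.4,191.4), rest (179.4,189.2), jar lid (206,157), pumice (180,157) partly under the lamp shade, tube at (145,172); the bare dark disc (244,163) is decor. Heading over the mallet.

Request:
{"method": "step_arm", "body": {"motion": [[[-0.5,-0.5,0],0.04],[[-1.2,-1.2,0],0.1],[[-1.9,-1.9,0],0.16],[[-2.6,-2.6,0],0.22],[[-3.3,-3.3,0],0.27],[[-4.0,-4.0,0],0.32],[[-4.7,-4.7,0],0.36],[[-5.4,-5.4,0],0.4],[[-6.1,-6.1,0],0.43],[[-6.6,-6.6,0],0.436]], "hand": 0}}

```text
time: 1.4
tool_pos: [0.4171, -0.0023, 0.2436]
tool_rot: [3.141, 0.0, 2.389]
contact_force: [0.6, 0.3, 0.9]
opening: 0.0918
grip_force: 0.0
```

Request:
{"method": "step_arm", "body": {"motion": [[[0,0,0],0],[[0,0,0],0],[[0,0,0],0]]}}

```text
time: 1.78
tool_pos: [0.416, 0.0011, 0.2437]
tool_rot: [3.142, -0.0, 2.392]
contact_force: [0.2, 1.0, -1.0]
opening: 0.0916
grip_force: 0.0
```

```bash
python3 - <<'E'
from h import *
s=robot.observe();print(s['tool_pos'],s['tool_rot'],s['time'],s['contact_force'])
c=snap('wrist','w1.png');print(c['xyz'],proj(c,[[.461,-.049,.06],[.436,-.026,.039]]))
E
```

```text
[0.41595226 0.00107132 0.24369863] [ 3.14150329e+00 -3.86576034e-04  2.39233147e+00] 1.775 [ 0.16223554  0.99177712 -1.00061053]
[0.35348127 0.05823528 0.3855268 ] [[249.80414234 229.87206389]
 [249.79571062 198.27190302]]
```

View pics/w1.png

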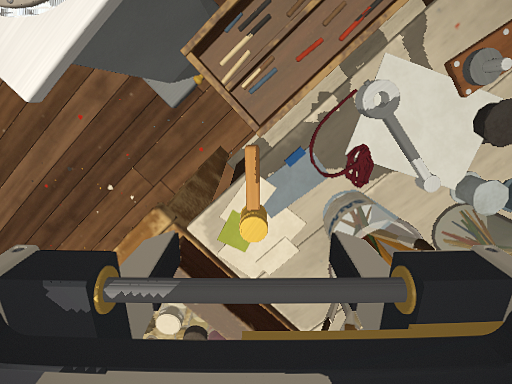

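The wrist view shows the mallet head near (254,225), handle end (252,147); nearest glass rim spans about (322..395, 190..265).

```bash
python3 - <<'E'
from h import *
c=snap('wrist')
hsv=cv2.cvtColor(np.array(c['pixels']),cv2.COLOR_RGB2HSV)
print(hsv[225,254],hsv[165,252])
m=cv2.inRange(hsv,(8,120,90),(30,255,255));n,l,st,ce=cv2.connectedComponentsWithStats(m)
i=l[225,254];print(st[i],ce[i],n)
for v in range(150,246,6):
    x=np.where(l[v]==i)[0]
    if len(x): print(v,x.min(),x.max(),end='; ')
print()
for uv in [(252,165),(252.5,195)]: print(onz(c,[uv],.039))
print('head',onz(c,[(254,226)],.06))
for uv in [(322,210),(330,192),(345,188),(335,240)]: print('rim',onz(c,[uv],.14))
E
```

```text
[ 22 164 242] [ 16 154 204]
[ 239  145   29   98 1772] [252.61625282 199.64108352] 205
150 244 258; 156 245 258; 162 245 258; 168 245 259; 174 245 259; 180 246 259; 186 246 259; 192 246 259; 198 246 259; 204 246 259; 210 242 265; 216 241 266; 222 239 267; 228 239 267; 234 240 266; 240 245 260; 
[[0.40673725 0.00520703 0.039     ]]
[[ 0.43529644 -0.02055428  0.039     ]]
head [[ 0.46086635 -0.04169387  0.06      ]]
rim [[0.46499431 0.03898563 0.14      ]]
rim [[0.45642143 0.0550077  0.14      ]]
rim [[0.46261723 0.06717688 0.14      ]]
rim [[0.49722122 0.02905613 0.14      ]]
```

Request:
{"method": "step_arm", "body": {"motion": [[[-0.25,-0.02,0.2],0],[[-0.47,-0.04,0.7],0],[[-0.47,-0.04,1.2],0],[[-0.47,-0.04,1.7],0],[[-0.47,-0.04,2.1],0],[[-0.47,-0.04,2.4],0],[[-0.47,-0.04,2.6],0],[[-0.47,-0.04,2.6],0]]}}

```text
time: 2.88
tool_pos: [0.4351, -0.021, 0.0868]
tool_rot: [-3.141, -0.002, 2.391]
contact_force: [0.1, -0.8, -0.3]
opening: 0.0918
grip_force: 0.0
```

```bash
python3 - <<'E'
from h import *
s=robot.observe();print(s['tool_pos'],s['tool_rot'],s['contact_force'])
c=snap('wrist','w2.png')
E
```

```text
[ 0.43513961 -0.02097631  0.08683322] [-3.14072236e+00 -1.59074889e-03  2.39080662e+00] [ 0.14654704 -0.77033888 -0.29773658]
```

View pics/w2.png

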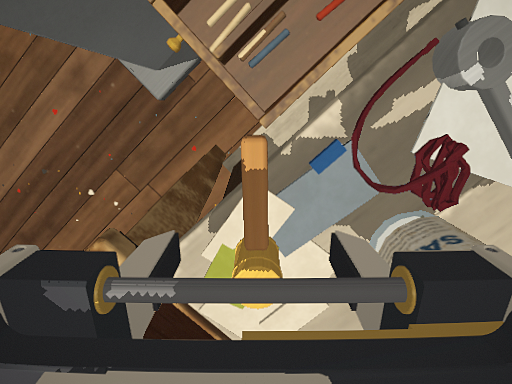

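The handle (x≈256) is centred between the jaws, and the pot at right is clear of the finger. Descend and grip.

Request:
{"method": "step_arm", "body": {"motion": [[[0,0,0.3],0],[[0,0,0.6],0],[[0,0,0.85],0],[[0,0,0.98],0],[[0,0,0.98],0],[[0,0,0.98],0]]}}

```text
time: 3.68
tool_pos: [0.434, -0.0216, 0.0288]
tool_rot: [-3.139, -0.002, 2.39]
contact_force: [-5.2, -9.2, -3.8]
opening: 0.0921
grip_force: 0.0
```

Request:
{"method": "step_arm", "body": {"motion": [[[0,0,0],0],[[0,0,0],0],[[0,0,0],0],[[0,0,0],0],[[0,0,0],0],[[0,0,0],0],[[0,0,0],0],[[0,0,0],0]], "hand": 255, "squeeze": 55}}

```text
time: 4.68
tool_pos: [0.434, -0.0216, 0.0288]
tool_rot: [-3.139, -0.002, 2.39]
contact_force: [-6.3, -8.5, -5.0]
opening: 0.0177
grip_force: 54.0
```

Request:
{"method": "step_arm", "body": {"motion": [[[0,-0.08,-0.1],0],[[0,-0.12,-0.4],0],[[0,-0.12,-0.8],0],[[0,-0.12,-1.3],0],[[0,-0.12,-1.8],0],[[0,-0.12,-2.3],0],[[0,-0.12,-2.8],0],[[0,-0.12,-3.3],0],[[0,-0.12,-3.6],0],[[0,-0.12,-3.7],0]]}}

```text
time: 5.92
tool_pos: [0.4308, -0.0262, 0.2523]
tool_rot: [3.14, 0.002, 2.391]
contact_force: [-0.7, -0.1, -2.8]
opening: 0.0176
grip_force: 54.0
```

```bash
python3 - <<'E'
from h import *
s=robot.observe();print(s['tool_pos'],s['tool_rot'],s['contact_force'],s['opening'],s['torque'])
c=snap('top')
rest,pin,post=onz(c,[(179.4,189.2)],.03)[0],onz(c,[(206.4,191.4)],.048)[0],onz(c,[(237.2,194.4)],.06)[0]
seat=onz(c,[(238.2,196)],.03)[0]
print(rest,pin,post,seat,np.linalg.norm((rest-post)[:2]),np.linalg.norm((pin-post)[:2]))
d=(rest-post)[:2];print(np.degrees(np.arctan2(d[1],d[0])))
E
```

```text
[ 0.43079479 -0.02620835  0.25233428] [3.14001913e+00 2.37017158e-03 2.39107683e+00] [-0.66691344 -0.12330046 -2.7698509 ] 0.01757644539667411 [0.02034207 0.01538442 0.005919  ]
[0.52363652 0.41670161 0.03      ] [0.5145431  0.35226291 0.048     ] [0.50446303 0.28300046 0.06      ] [0.50417885 0.28358633 0.03      ] 0.13506895284258452 0.06999211149401877
81.83910568794606
```

Request:
{"method": "step_arm", "body": {"motion": [[[0.35,0,0],-0.05],[[0.67,-0.03,0],-0.13],[[1.27,0.55,0],-0.23],[[1.87,1.13,0],-0.33],[[2.3,1.9,0],-0.42],[[2.7,2.63,0],-0.5],[[3.03,3.35,0],-0.56],[[3.36,4.07,0],-0.6],[[3.6,4.75,0],-0.607],[[3.76,5.23,0],-0.607]]}}

```text
time: 7.22
tool_pos: [0.4783, 0.359, 0.2494]
tool_rot: [-3.14, -0.003, 3.001]
contact_force: [0.4, -0.4, -3.5]
opening: 0.0174
grip_force: 54.7
```

Request:
{"method": "step_arm", "body": {"motion": [[[0,0,0.4],0],[[0,0,0.9],0],[[0,0,1.3],0],[[0,0,1.6],0],[[0,0,1.8],0],[[0,0,1.8],0]]}}

```text
time: 7.98
tool_pos: [0.4785, 0.357, 0.1417]
tool_rot: [-3.14, -0.002, 2.999]
contact_force: [-0.7, -0.2, -2.7]
opening: 0.0175
grip_force: 54.7
```

```bash
python3 - <<'E'
from h import *
s=robot.observe();print(s['tool_pos'],s['tool_rot'],s['contact_force'],s['opening'],s['torque'])
c=snap('wrist','w3.png')
print(proj(c,[[.5145,.3523,.048],[.504,.283,.06],[.5236,.4167,.03]]))
t=snap('top');s_=snap('side')
i=cv2.cvtColor(np.array(s_['pixels']),cv2.COLOR_RGB2BGR)[100:240,190:350];cv2.imwrite('pics/s3.png',cv2.resize(i,None,fx=4,fy=4))
i=cv2.cvtColor(np.array(c['pixels']),cv2.COLOR_RGB2BGR);i2=cv2.cvtColor(np.array(s_['pixels']),cv2.COLOR_RGB2BGR)[110:230,200:310]
h=cv2.resize(i2,None,fx=3.2,fy=3.2);cv2.imwrite('pics/both3.png',cv2.resize(np.hstack([i,h]),None,fx=.92,fy=.92))
E
```

```text
[0.47848631 0.35695826 0.14172147] [-3.13994062e+00 -2.46725861e-03  2.99866525e+00] [-0.69444692 -0.20113066 -2.66455085] 0.01751503900490711 [ 0.0037227   0.18428205 -0.04255472]
[[255.63591848 241.69588649]
 [174.89849568 247.23534685]
 [322.96960177 232.91980382]]
```

View pics/both3.png

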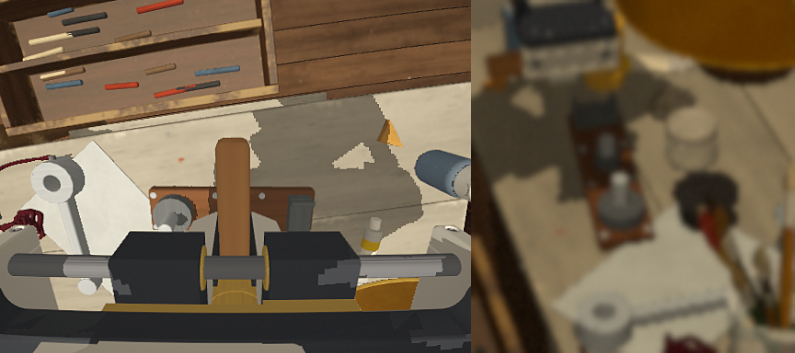

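The wrist view shows the mallet held level; rest at about (326,231) vs predicted (323,233); seat near (187,230). Checking seat prediction before pressing.

```bash
python3 - <<'E'
from h import *
c=snap('wrist')
print(proj(c,[[.5042,.2835,.03],[.5042,.2835,.06]]))
i=cv2.cvtColor(np.array(c['pixels']),cv2.COLOR_RGB2BGR)[190:275,140:370]
cv2.imwrite('pics/w3c.png',cv2.resize(i,None,fx=3.4,fy=3.4))
E
```

```text
[[182.86938008 230.02384041]
 [174.91895881 244.69233419]]
```

View pics/w3c.png

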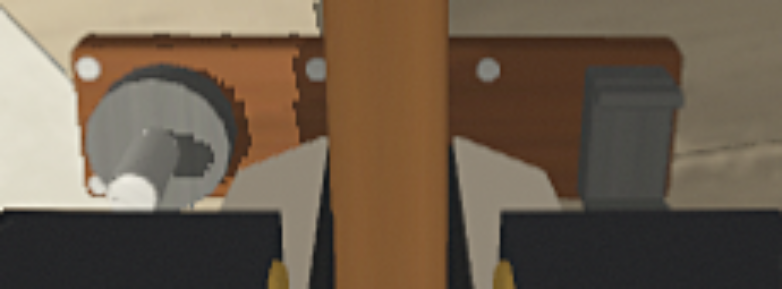

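Request:
{"method": "step_arm", "body": {"motion": [[[-0.03,0.03,0.3],0],[[-0.03,0.03,0.6],0],[[-0.03,0.03,0.85],0],[[-0.03,0.03,1.0],0],[[-0.03,0.03,1.08],0],[[-0.03,0.03,1.14],0],[[-0.03,0.03,1.19],0],[[-0.03,0.03,1.24],0]], "squeeze": 60}}

```text
time: 9.18
tool_pos: [0.4818, 0.3589, 0.0693]
tool_rot: [3.141, 0.001, 2.998]
contact_force: [-4.2, -1.7, 4.5]
opening: 0.0171
grip_force: 59.7
```

Request:
{"method": "step_arm", "body": {"motion": [[[0,0,0.04],0],[[0,0,0.08],0],[[0,0,0.12],0],[[0,0,0.15],0],[[0,0,0.17],0],[[0,0,0.17],0],[[0,0,0.17],0]]}}

```text
time: 10.05
tool_pos: [0.4818, 0.3589, 0.0587]
tool_rot: [3.141, 0.0, 2.998]
contact_force: [-3.0, -1.3, 6.8]
opening: 0.0172
grip_force: 59.7
```

Request:
{"method": "step_arm", "body": {"motion": [[[0,0,0.03],0],[[0,0,0.06],0],[[0,0,0.06],0],[[0,0,0.06],0]]}}

```text
time: 10.55
tool_pos: [0.4817, 0.3593, 0.058]
tool_rot: [3.14, 0.002, 2.998]
contact_force: [-12.7, -4.1, 26.8]
opening: 0.0175
grip_force: 59.9
```

Force rose at the stop, so the pin is down. Lift and check.

Request:
{"method": "step_arm", "body": {"motion": [[[0,0,-0.3],0],[[0,0,-0.8],0],[[0,0,-1.3],0],[[0,0,-1.7],0],[[0.4,0.55,-2],0.1],[[0.9,1.2,-2],0.2],[[1.2,1.5,-2],0.3],[[1.2,1.5,-2],0.38],[[1.2,1.5,-2],0.38]]}}

```text
time: 11.68
tool_pos: [0.4233, 0.4581, 0.174]
tool_rot: [-3.141, -0.0, 2.619]
contact_force: [-0.2, -0.3, -2.3]
opening: 0.0175
grip_force: 59.9
```

```bash
python3 - <<'E'
from h import *
s=robot.observe();print(s['tool_pos'],s['tool_rot'],s['contact_force'],s['opening'],s['torque'])
c=snap('top');im=cv2.cvtColor(np.array(c['pixels']),cv2.COLOR_RGB2BGR)
w=snap('wrist');iw=cv2.cvtColor(np.array(w['pixels']),cv2.COLOR_RGB2BGR)
a=cv2.resize(im[140:260,120:270],None,fx=3,fy=3,interpolation=cv2.INTER_CUBIC)
b=cv2.resize(iw,(450,338))
cv2.imwrite('pics/c4.png',np.vstack([a,b])[:, :][:600] if 0 else np.hstack([cv2.resize(a,(400,320)),cv2.resize(iw,(400,320))]))
print('edge',onz(c,[(150,239.5)],0),onz(c,[(210,241)],0), 'wrist-proj pin',proj(w,[[.5145,.354,.03]]))
E
```

```text
[0.42327507 0.45813547 0.17395946] [-3.14073543e+00 -6.85219427e-05  2.61896501e+00] [-0.2359573  -0.26662703 -2.33922324] 0.017469111327098746 [0.00084435 0.16480993 0.0080729 ]
edge [[0.41257054 0.49227898 0.        ]] [[0.40548633 0.35316719 0.        ]] wrist-proj pin [[216.81480289 293.30719494]]
```

View pics/c4.png

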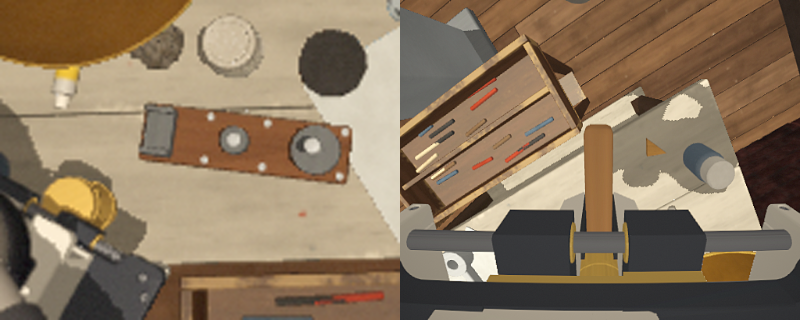

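Pin now sits centred and flush in its collar (top crop, 234,140); mallet still level. Lower it to the table.

Request:
{"method": "step_arm", "body": {"motion": [[[0.1,0.2,0.4],0],[[0.12,0.22,0.9],0],[[0.12,0.22,1.4],0],[[0.12,0.22,1.8],0],[[0.12,0.22,2.1],0],[[0.12,0.22,2.25],0],[[0.12,0.22,2.33],0],[[0.12,0.22,2.38],0],[[0.12,0.22,2.42],0],[[0.12,0.22,2.42],0]]}}

```text
time: 13.02
tool_pos: [0.4238, 0.4732, 0.0298]
tool_rot: [3.141, 0.0, 2.618]
contact_force: [-0.0, 0.5, -3.7]
opening: 0.0171
grip_force: 59.9
```

Request:
{"method": "step_arm", "body": {"motion": [[[0,0,0.02],0],[[0,0,0.03],0],[[0,0,0.03],0]]}}

```text
time: 13.4
tool_pos: [0.4238, 0.4734, 0.0286]
tool_rot: [3.141, 0.0, 2.618]
contact_force: [-2.3, -1.4, 4.2]
opening: 0.0178
grip_force: 59.9
```

Touching the table. Release, rise.

Request:
{"method": "step_arm", "body": {"motion": [[[0,0,0],0],[[0,0,0],0],[[0,0,0],0],[[0,0,0],0],[[0,0,0],0],[[0,0,0],0]], "hand": 150}}

```text
time: 14.15
tool_pos: [0.4237, 0.4731, 0.0277]
tool_rot: [3.142, 0.0, 2.618]
contact_force: [-0.8, 0.1, -0.3]
opening: 0.0377
grip_force: 0.0
```

Request:
{"method": "step_arm", "body": {"motion": [[[0,0,-0.2],0],[[0,0,-0.6],0],[[0,0,-1.1],0],[[0,0,-1.6],0],[[0,0,-2.2],0],[[0,0,-2.8],0],[[0,0,-3.4],0],[[0,0,-3.8],0],[[0,0,-3.8],0]]}}

```text
time: 15.28
tool_pos: [0.4243, 0.4737, 0.2587]
tool_rot: [3.136, 0.002, 2.618]
contact_force: [0.3, 0.1, 0.1]
opening: 0.0381
grip_force: 0.0
```

```bash
python3 - <<'E'
from h import *
s=robot.observe();print(s['tool_pos'],s['tool_rot'],s['contact_force'],s['opening'])
c=snap('top');im=np.array(c['pixels']);hsv=cv2.cvtColor(im,cv2.COLOR_RGB2HSV)
# lever: bright grey on white paper -> print patch stats by contour of low-brightness edges
cv2.imwrite('pics/c5.png',np.hstack([cv2.resize(cv2.cvtColor(im,cv2.COLOR_RGB2BGR)[145:240,240:335],(480,480),interpolation=cv2.INTER_CUBIC),cv2.resize(cv2.cvtColor(im,cv2.COLOR_RGB2BGR)[160:260,130:192],(298,480))]))
E
```

```text
[0.42428199 0.47367134 0.25869104] [3.13633277e+00 1.72440577e-03 2.61785077e+00] [0.27599036 0.08863248 0.14593688] 0.038108214104342855
```

View pics/c5.png

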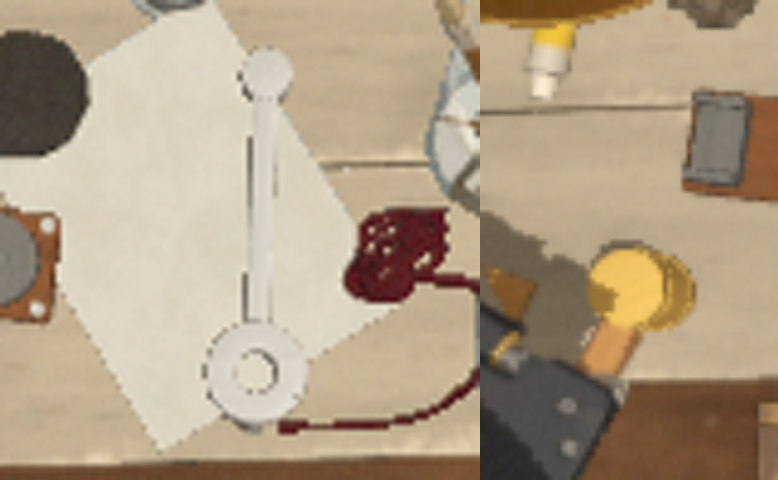

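Mallet stands on the table at left, clear of the stand. Lever: bore at px (290.7,218.8), foot (292.8,159.6); nearest pot's left edge at px ≈325, rows 157–184.

```bash
python3 - <<'E'
from h import *
c=snap('top')
B=onz(c,[(290.7,218.8)],.03)[0];F=onz(c,[(292.8,159.6)],.024)[0];d=(F-B)[:2];print(B,F,np.linalg.norm(d),np.degrees(np.arctan2(d[1],d[0])))
for z in (.0,.08,.13,.155): print(z,onz(c,[(325,171),(335,184),(331,180)],z)[:,:2].round(3).tolist())
for t in (34,38,42): print(t,B[:2]+d/np.linalg.norm(d)*t/1000)
E
```

```text
[0.44980661 0.16770473 0.03      ] [0.58440658 0.15798275 0.024     ] 0.13495061557186322 -4.131227881019714
0.0 [[0.56, 0.083], [0.529, 0.062], [0.538, 0.07]]
0.08 [[0.546, 0.094], [0.518, 0.074], [0.527, 0.082]]
0.13 [[0.538, 0.1], [0.511, 0.082], [0.52, 0.089]]
0.155 [[0.534, 0.103], [0.508, 0.086], [0.516, 0.093]]
34 [0.48371827 0.16525534]
38 [0.48770788 0.16496717]
42 [0.49169748 0.16467901]
```

Request:
{"method": "step_arm", "body": {"motion": [[[-0.3,-0.35,0],-0.02],[[-0.8,-0.9,0],-0.05],[[-1.3,-1.5,0],-0.08],[[-1.8,-2.05,0],-0.11],[[-2.3,-2.6,0],-0.14],[[-2.75,-3.15,0],-0.16],[[-3.15,-3.6,0],-0.175],[[-3.4,-3.85,0],-0.175],[[-3.46,-3.94,0],-0.175],[[-3.46,-3.94,0],-0.175]], "hand": 90}}

```text
time: 16.62
tool_pos: [0.4848, 0.1647, 0.255]
tool_rot: [-3.141, -0.002, 2.792]
contact_force: [-0.4, 0.2, -0.1]
opening: 0.0598
grip_force: 0.0
```

```bash
python3 - <<'E'
from h import *
s=robot.observe();print(s['tool_pos'],s['tool_rot'],s['contact_force'],s['opening'])
c=snap('wrist');i=cv2.cvtColor(np.array(c['pixels']),cv2.COLOR_RGB2BGR)
print(proj(c,[[.4498,.1677,.03],[.4498,.1677,.0],[.584,.158,.024],[.486,.165,.023],[.504,.283,.06],[.511,.082,.14],[.538,.1,.13]]).round(0).tolist())
cv2.imwrite('pics/w6.png',i)
E
```

```text
[0.48478864 0.16465085 0.2549678 ] [-3.14111423e+00 -1.52431433e-03  2.79234511e+00] [-0.42622508  0.1517048  -0.09852354] 0.05977069721515696
[[248.0, 143.0], [248.0, 140.0], [274.0, 234.0], [255.0, 169.0], [355.0, 157.0], [186.0, 246.0], [214.0, 258.0]]
```

View pics/w6.png

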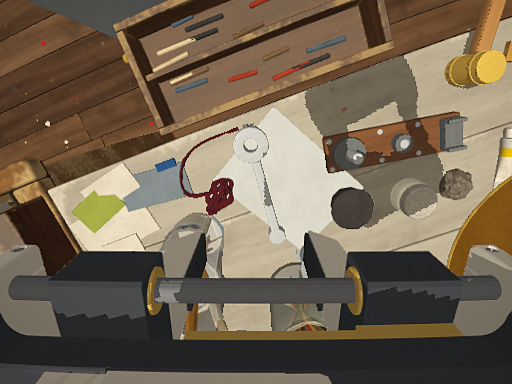

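Wrist view: bore (251,145), foot (277,234), post (358,157), all ~3 px right of the top-camera prediction (≈3 mm in +y), so I correct that and descend.

Request:
{"method": "step_arm", "body": {"motion": [[[-0.02,0.06,0.5],0],[[-0.02,0.06,1.1],0],[[-0.02,0.06,1.7],0],[[-0.02,0.06,2.3],0],[[-0.02,0.06,2.8],0],[[-0.02,0.06,3.2],0],[[-0.02,0.06,3.5],0],[[-0.02,0.06,3.7],0],[[-0.02,0.06,3.82],0],[[-0.02,0.06,3.86],0]]}}

```text
time: 17.92
tool_pos: [0.4876, 0.1678, 0.024]
tool_rot: [3.141, 0.0, 2.793]
contact_force: [-0.3, -0.3, 0.8]
opening: 0.0599
grip_force: 0.0
```

Request:
{"method": "step_arm", "body": {"motion": [[[0,0,0.02],0],[[0,0,0.02],0]]}}

```text
time: 18.18
tool_pos: [0.4879, 0.1676, 0.0233]
tool_rot: [3.141, 0.001, 2.793]
contact_force: [0.7, -0.3, -1.0]
opening: 0.0595
grip_force: 0.0
```

Request:
{"method": "step_arm", "body": {"motion": [[[0,0,0.03],0],[[0,0,0.05],0],[[0,0,0.05],0],[[0,0,0.05],0],[[0,0,0.05],0],[[0,0,0.05],0],[[0,0,0.05],0],[[0,0,0.05],0]], "hand": 255, "squeeze": 15}}

```text
time: 19.18
tool_pos: [0.4876, 0.1676, 0.0199]
tool_rot: [3.141, 0.0, 2.793]
contact_force: [1.0, -0.1, -0.9]
opening: 0.012
grip_force: 14.8
```

Request:
{"method": "step_arm", "body": {"motion": [[[0,0,0],0],[[0,0,0],0],[[0,0,0],0],[[0,0,0],0]], "squeeze": 55}}

```text
time: 19.68
tool_pos: [0.4876, 0.1676, 0.0199]
tool_rot: [3.141, 0.0, 2.793]
contact_force: [0.6, 0.2, -0.5]
opening: 0.0118
grip_force: 54.7
```

Opening 12 mm: arm aligned flat in the pads. Lift.

Request:
{"method": "step_arm", "body": {"motion": [[[0,0,-0.15],0],[[0,0.05,-0.4],0],[[0,0.15,-0.8],0],[[0,0.25,-1.2],0],[[0,0.3,-1.7],0],[[0,0.3,-2.2],0],[[0,0.3,-2.6],0],[[0,0.3,-2.9],0],[[0,0.3,-3],0],[[0,0.3,-3],0]]}}

```text
time: 20.92
tool_pos: [0.4935, 0.1845, 0.2002]
tool_rot: [3.141, 0.0, 2.793]
contact_force: [-0.9, 0.2, -4.2]
opening: 0.0118
grip_force: 54.8
```

```bash
python3 - <<'E'
from h import *
s=robot.observe();print(s['tool_pos'],s['tool_rot'],s['contact_force'],s['opening'],s['torque'])
c=snap('wrist');i=cv2.cvtColor(np.array(c['pixels']),cv2.COLOR_RGB2BGR);cv2.imwrite('pics/w7.png',i)
g=cv2.cvtColor(i,cv2.COLOR_BGR2GRAY)
P=s['tool_pos'];h=P[2]-.0199
yaw=s['tool_rot'][2];lx=-np.array([np.cos(yaw),np.sin(yaw)])
for t in (.034,.038,.042):
    b=P[:2]-lx*t; print(t,proj(c,[[*b,h+.03],[*(b+.135*lx),h+.024],[*b,h]]).round(1).tolist())
ci=cv2.HoughCircles(cv2.medianBlur(g,3),cv2.HOUGH_GRADIENT,1,40,param1=100,param2=22,minRadius=12,maxRadius=45)
print(ci[0].round(1) if ci is not None else None)
E
```

```text
[0.49352585 0.18450857 0.2001868 ] [3.14132678e+00 2.08945327e-04 2.79287656e+00] [-0.9057108   0.18508872 -4.16717529] 0.01178960839299905 [ 0.00528886  0.04530278 -0.02210093]
0.034 [[255.6, 210.2], [255.0, 395.5], [255.4, 191.7]]
0.038 [[255.6, 202.5], [255.0, 391.3], [255.4, 185.1]]
0.042 [[255.7, 194.6], [255.0, 387.0], [255.4, 178.5]]
[[194.5 184.5  44.4]
 [348.5 222.5  24.9]
 [257.5 202.5  42.2]
 [161.5  93.5  42.2]
 [414.5 209.5  21.8]
 [467.5 193.5  16.3]
 [269.5  48.5  37.7]
 [473.5  66.5  17.7]
 [169.5  42.5  13.1]
 [ 87.5 290.5  18.2]
 [ 60.5 226.5  20.4]]
```

Boss seen at (257.5,202.5): bore is 38 mm from the TCP, as wanted. Swing it round to the stand.

Request:
{"method": "step_arm", "body": {"motion": [[[0.15,0.05,0],-0.08],[[0.35,0.12,0],-0.2],[[0.55,0.19,0],-0.34],[[0.7,0.25,0],-0.48],[[0.82,0.29,0],-0.63],[[0.88,0.31,0],-0.77],[[0.88,0.31,0],-0.9],[[0.88,0.31,0],-0.9]]}}

```text
time: 21.98
tool_pos: [0.45, 0.2199, 0.1991]
tool_rot: [3.141, -0.002, -2.591]
contact_force: [-0.1, 0.1, -5.0]
opening: 0.0116
grip_force: 54.8
```

Request:
{"method": "step_arm", "body": {"motion": [[[-0.1,0.05,0],-0.08],[[-0.35,0.2,0],-0.2],[[-0.7,0.38,0],-0.34],[[-1.05,0.57,0],-0.48],[[-1.35,0.73,0],-0.62],[[-1.6,0.87,0],-0.75],[[-1.76,0.95,0],-0.84],[[-1.76,0.95,0],-0.877],[[-1.76,0.95,0],-0.877],[[-1.76,0.95,0],-0.877]]}}

```text
time: 23.22
tool_pos: [0.5104, 0.3234, 0.1999]
tool_rot: [3.141, -0.0, -1.716]
contact_force: [0.7, 0.3, -5.6]
opening: 0.0112
grip_force: 54.8
```

```bash
python3 - <<'E'
from h import *
s=robot.observe();print(s['time'],s['tool_pos'],s['tool_rot'],s['contact_force'],s['opening'],s['torque'])
P=s['tool_pos'];h=P[2]-.0199;yaw=s['tool_rot'][2];lx=-np.array([np.cos(yaw),np.sin(yaw)])
b=P[:2]-.038*lx;e=b+.135*lx;print('bore',b,'foot',e,np.degrees(np.arctan2(lx[1],lx[0])))
t=snap('top','t8.png');print(proj(t,[[*b,h+.03],[*e,h+.024],[.5044,.2833,.06],[.5236,.4167,.03]]).round(1).tolist())
for n in('top','side','wrist'):
  c=snap(n,n+'8.png')
E
```

```text
23.225 [0.51038591 0.32336767 0.1998793 ] [ 3.14126187e+00 -2.44626418e-04 -1.71550140e+00] [ 0.65719162  0.29648569 -5.57984034] 0.01121272773684797 [0.06767674 0.13962561 0.02175266]
bore [0.50490629 0.28576483] foot [0.52437337 0.41935387] 81.7090101738117
[[227.8, 185.1], [155.4, 177.2], [237.1, 194.4], [179.4, 189.2]]
```

Request:
{"method": "step_arm", "body": {"motion": [[[0,0,0.15],0],[[0,0,0.4],0],[[0,0,0.65],0],[[0,0,0.85],0],[[0,0,1.0],0],[[0,0,1.08],0],[[0,0,1.12],0],[[0,0,1.12],0],[[0,0,1.12],0]]}}

```text
time: 24.55
tool_pos: [0.5108, 0.3239, 0.1332]
tool_rot: [-3.141, 0.001, -1.713]
contact_force: [0.8, 1.0, -4.9]
opening: 0.0113
grip_force: 54.8
```

```bash
python3 - <<'E'
from h import *
s=robot.observe();print(s['time'],s['tool_pos'],s['tool_rot'],s['contact_force'],s['opening'],s['qvel'].round(3))
P=s['tool_pos'];h=P[2]-.0199;yaw=s['tool_rot'][2];lx=-np.array([np.cos(yaw),np.sin(yaw)])
b=P[:2]-.038*lx;e=b+.135*lx;print('bore',b,'foot',e,'under',h)
for n in('wrist','top'):
  c=snap(n,n+'9.png');g=cv2.cvtColor(np.array(c['pixels']),cv2.COLOR_RGB2GRAY)
  print(n,'pred',proj(c,[[*b,h+.03],[*b,h],[*e,h+.024],[.5045,.2858,.06],[.5236,.4185,.03]]).round(1).tolist())
  k=(10,45) if n=='wrist' else (3,16)
  ci=cv2.HoughCircles(cv2.medianBlur(g,3),cv2.HOUGH_GRADIENT,1,8,param1=100,param2=14 if n=='top' else 22,minRadius=k[0],maxRadius=k[1])
  p=proj(c,[[*b,h+.03]])[0]
  print([x.round(1).tolist() for x in ci[0] if np.hypot(*(x[:2]-p))<(50 if n=='wrist' else 15)])
E
```

```text
24.55 [0.51082152 0.32393167 0.13318077] [-3.14086367e+00  5.39090890e-04 -1.71340474e+00] [ 0.80290659  1.00682517 -4.86556107] 0.011338529369975772 [-0.001  0.     0.001 -0.    -0.001 -0.   ]
bore [0.50542075 0.28631742] foot [0.5246077  0.41994699] under 0.11328077440662707
wrist pred [[254.0, 203.6], [254.1, 186.0], [253.8, 391.8], [255.4, 165.3], [254.9, 290.2]]
[[255.5, 203.5, 43.29999923706055], [252.5, 158.5, 24.0], [252.5, 187.5, 16.100000381469727]]
top pred [[231.5, 189.3], [233.1, 191.1], [165.0, 182.2], [235.9, 194.4], [178.6, 189.2]]
[[231.5, 177.5, 9.600000381469727], [238.5, 198.5, 10.899999618530273]]
```

The wrist circle fit puts the boss at (255.5,203.5) against a predicted (254,203.6). The lever is level, its underside is at 0.113 m, and the bore is within about 3 mm of the post axis. Handing in.

```bash
python3 -c "
from cell import robot
print(robot.hand_in())"
```

```text
the job is handed in; nothing more can be done
None
```

I drove the pin flush, put the mallet back on the table clear of the stand, and handed the job in with the lever held level about 5 cm above the post (bore within about 3 mm of its axis); the hand-in gave no verdict.

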